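# Line up the bottles by height on the bench rail

### The job

Line up the two bottles and two vials on the rail in order of height: the tallest on the disc next to the red end stop, then each next shorter one on the next disc. Each must stand upright in the middle of its own disc; knock none of them over and leave the petri dish where it is.

Things in the scene. Friction and masses are not known exactly. Their poses are not given: they have to be found in the camera images.
- tall_bottle: white round bottle with a green screw cap and a paper band, 134 mm high (the tallest); straight wall 48 mm across from 0 to 97 mm height, then a shoulder and a cap 36 mm across; 120 g. Loose, upright. Origin: centre of its underside; z up along its axis.
- amber_bottle: brown (amber) round bottle with a white screw cap and a paper band, 110 mm high (second); straight wall 52 mm across from 0 to 73 mm height, then a shoulder and a cap 38 mm across; 120 g. Loose, upright. Origin: centre of its underside; z up along its axis.
- blue_cap_vial: round vial with a blue screw cap, 86 mm high (third), 40 mm across; can be gripped anywhere on its height; 60 g. Loose, upright. Origin: centre of its underside; z up along its axis.
- small_vial: small round vial with a black screw cap, 63 mm high (shortest), 24 mm across; can be gripped anywhere on its height; 40 g. Loose, upright. Origin: centre of its underside; z up along its axis.
- disc_a: black disc with a thin white ring, 68 mm across and 3 mm thick, fixed on the rail: the first of the row of four, counted from the robot's left (+y) to its right (-y). Origin: centre of its underside, 8 mm above the worktop, so a bottle stands on it at 11 mm. The rail: fixed, 400x84 mm, 8 mm thick, far-edge lip 15 mm high, 42 mm from the discs' line. Discs are 90 mm apart, centre to centre.
- disc_b: black disc with a thin white ring, 68 mm across and 3 mm thick, fixed on the rail: the second of the row of four, counted from the robot's left (+y) to its right (-y). Origin: centre of its underside, 8 mm above the worktop, so a bottle stands on it at 11 mm. z up; x points across the row, y along the row to the left. Discs are 90 mm apart, centre to centre.
- disc_c: black disc with a thin white ring, 68 mm across and 3 mm thick, fixed on the rail: the third of the row of four, counted from the robot's left (+y) to its right (-y). Origin: centre of its underside, 8 mm above the worktop, so a bottle stands on it at 11 mm. z up; x points across the row, y along the row to the left. Discs are 90 mm apart, centre to centre.
- disc_d: black disc with a thin white ring, 68 mm across and 3 mm thick, fixed on the rail: the fourth and last of the row of four, counted from the robot's left (+y) to its right (-y). Origin: centre of its underside, 8 mm above the worktop, so a bottle stands on it at 11 mm. z up; x points across the row, y along the row to the left. Discs are 90 mm apart, centre to centre.
- red_stop: red end block, 70 mm across the rail, 18 mm along it, 14 mm high, fixed at one end of the rail 51 mm beyond the centre of the last disc there, either beside disc_a or beside disc_d (a like grey block is at the other end). It marks the end for the tallest bottle. Origin: centre of its underside, 8 mm above the worktop.
- petri_dish: low round lidded petri dish, 60 mm across and 16 mm high, loose, among the bottles; to be left alone. Origin: centre of its underside.

How it is judged:
By the outcome, as a careful person would: the job done as asked, in the order asked, and still so for the second after the job is handed in, with the robot touching nothing.
It also fails if it takes over 117 s, if anything falls off the work surface, if the arm or the gripper's body presses on something with over 40 N, if the wrist force passes 120 N, or if a joint passes its speed limit or range.

### The arm

A 6-joint arm with a two-finger parallel gripper is mounted at the origin on a cart in front of the work surface, level with it; the furniture and walls round the work are solid. World frame = base frame: x ahead of the robot, y to its left, z up, the work surface at z = 0. Lengths are in m, angles in rad, forces in N, time in s.
With the tool pointing down it reaches from about 0.3 to 0.875 m from the base axis. Payload 6.4 kg.
Tool frame: the origin (TCP) lies midway between the tips of the shut fingers; the grasp point (between the pads) lies 19 mm behind it; z points along the fingers, y is the line along which they close (so a half turn about z gives the same grasp; the last joint's range is limited). The gripper opens to 85 mm and grips with 20 to 120 N. Pads are 22 mm wide; open, the fingers measure 114 mm over their backs; the gripper's body (76 mm by 85 mm) begins 54 mm behind the grasp point. The pads swing forward as they close: fully open they stand 13 mm farther back than shut.
Start: joints at [-1.412, 0.181, 1.607, -0, 1.354, -0.206], TCP at [0.205, -0.537, 0.231] pointing down, gripper open.
Joint ranges: [-2.99, 2.99], [-0.89, 2.07], [0.3, 2.58], [-1.14, 4.28], [0, 2.63], [-3.12, 3.12]. Speed limits (rad/s): [2.57, 2.57, 3.01, 3.14, 3.14, 3.14].

### API

Orientations are given as a 3x3 rotation matrix whose columns are the frame's x, y, z axes.
In Python, from plant import * gives the robot as it stands. The module is installed in compiled form; this text tells all that it offers.
- The arm moves only by the tool step_arm, never from a script. Its argument "series" is a list of rows, each an object of numbers: "x", "y", "z": the shift along the tool's x, y, z in m; "yaw": the turn about the tool's z in degrees; "grip": the gripper's target within -1 to 1 (shut at 1, half-way at 0, fully open at -1). In form: [{"x": .., "y": .., "z": .., "yaw": .., "grip": ..}, ...]. A call has exactly 5 rows; each row shifts and turns the commanded pose from where the row before left it, along the tool's axes as they then stand; what a row does not reach is not made up. A row lasts 1/8 s, in which the tool goes at most 62.5 mm and 10.7 degrees, less where a joint would pass 70% of its speed; a pose out of reach is approached as far as the arm can. A call is refused whole if a number of a shift passes 0.0625 or a number of a turn 10.7, either way. A call with a gripper value outside its range is refused whole. The fingers move at their own pace and stop on an object; the grip force is fixed at half the most. Time passes only in rows, so rows that do not move let the fingers close, or fill a call up. It gives the time, the measured TCP pose, the force, the opening and the grip force at its end, in the units of the state.
- get_obs(): the state, without advancing time (a new reading comes with each control period).
- grab_frame(name): name is "side" or "top" or "wrist"; returns a dict with "img" (420x560x3 uint8, blue, green, red), "vfov" (degrees; the focal length in pixels is half the picture's height over the tangent of half this angle, whatever the lens; pixels are square), "cx", "cy" (the principal point, pixels), "T" (4x4, takes a point from camera to world coordinates); the wrist camera has in their place "mount" (4x4, takes a point from camera to tool coordinates, whose origin is the TCP and whose axes are the flange's). Camera axes: x right, y up, looking along -z (the intrinsics and any distortion apply to the point x, -y, -z); pixel columns grow to the right and rows downward; lengths in m; the calibration is good to about 2 mm. A picture is of the moment at which its call begins: read the wrist's pose just before it. There is no depth.
- job_done(): hands the job in; it is judged then, once.
Trained networks look in the newest picture that a camera, given by its name, has taken for a name from the list of things; names that differ only in an ending like _2 or _b are one class to them, and where a whole thing is asked for, a point or a joint stands for the part that bears it (a point fixed in the world has none). Each returns a list of dicts, best first, with "score" (0 to 1); they miss things now and then, are a little off and sometimes report something else, mostly with a low value. They report only what shows in the picture. A call takes as long as a camera call.
- spot_in(camera, label): "box" ([centre column, centre row, width, height] in pixels, round what is visible of it).
- regions_of(camera, label): "pixels" (420x560 bool, what is visible of it) and "box" ([centre column, centre row, width, height] in pixels, round what is visible of it).
- mark_of(camera, label): "at" ([column, row] in pixels: a listed point, or the origin of a listed thing).
The state is a dict: "time": time; "q": joint angles; "qvel": joint speeds; "effort": joint torques, N m; "ee_pos": TCP position; "orientation": TCP orientation; "contact_force": force on the tool from outside, world axes, zero at the start; "moment": the same for the moment, N m; "grip_width": opening from 0.0 (shut) to 1.0 (fully open); "gripper_force": force on a finger pad.
Only numpy, scipy, OpenCV 4.12 (cv2) and the standard library are available. Lean on these libraries where they do the work, as an engineer would, in place of code of your own. Each camera call takes 0.05 s, during which the arm holds its last target. There are 200 camera calls.

## Working session

There is one attempt and no reset: what is moved stays moved. The work goes in short steps, Python scripts to look and compute and a tool call to move; the robot and the scene stay as the last step left them, time stands still between calls to the robot, and variables do not carry over. Pictures are saved under pics/ and viewed, at most 14 in all, crops included, and the job is handed in when it is done.

Besides the shell and the picture viewer there is one more tool, called after ">>>" as name([rows], argument=value, ...), one row to a line, values as JSON. step_arm: Moves the arm, as the interface text tells. Its arguments: {"type":"object","properties":{"series":{"type":"array","items":{"type":"object","properties":{"x":{"type":"number"},"y":{"type":"number"},"z":{"type":"number"},"yaw":{"type":"number"},"grip":{"type":"number"}}}}},"required":["series"]}

```bash
mkdir -p pics; cat > h.py <<'E'
from plant import *
import numpy as np, cv2
def ray(f,u,v):
    F=210/np.tan(np.radians(f["vfov"])/2)
    d=np.array([(u-f["cx"])/F,-(v-f["cy"])/F,-1.])
    T=np.array(f["T"]); return T[:3,3],T[:3,:3]@d
def atz(f,u,v,z):
    o,d=ray(f,u,v); return o+d*(z-o[2])/d[2]
def proj(f,p):
    F=210/np.tan(np.radians(f["vfov"])/2)
    T=np.array(f["T"]); c=T[:3,:3].T@(np.array(p)-T[:3,3])
    return f["cx"]+F*c[0]/-c[2], f["cy"]-F*c[1]/-c[2]
Z=dict(tall_bottle=0,amber_bottle=0,blue_cap_vial=0,small_vial=0,petri_dish=0,disc_a=.008,disc_b=.008,disc_c=.008,disc_d=.008,red_stop=.008)
E
python3 - <<'E'
from h import *
np.set_printoptions(precision=3,suppress=True)
o=get_obs(); print(o["time"],o["ee_pos"],o["orientation"],o["grip_width"])
for c in ("top","side"):
    f=grab_frame(c); cv2.imwrite(f"pics/{c}0.png",f["img"]); print(c,{k:f[k] for k in f if k!="img"})
    for n in Z:
        if n in("disc_b","disc_c","disc_d"):continue
        for m in mark_of(c,n)[:5]:
            if m["score"]>.3: print(n,round(m["score"],2),np.array(m["at"]),atz(f,*m["at"],Z[n]))
E
```

```text
0.0 [ 0.205 -0.537  0.23 ] [[ 0.934  0.357 -0.   ]
 [ 0.357 -0.934  0.002]
 [ 0.    -0.002 -1.   ]] 0.9991268712201097
top {'vfov': 49.61168877881378, 'cx': 279.6033793111764, 'cy': 217.35266576869145, 'T': array([[ 0.016,  0.997, -0.08 ,  0.472],
       [-1.   ,  0.015, -0.015,  0.001],
       [-0.014,  0.08 ,  0.997,  1.031],
       [ 0.   ,  0.   ,  0.   ,  1.   ]])}
tall_bottle 0.65 [360.8 256.1] [ 0.47  -0.168  0.   ]
amber_bottle 0.83 [419.6 278.3] [ 0.423 -0.3    0.   ]
blue_cap_vial 0.92 [156.6 262.6] [0.448 0.294 0.   ]
small_vial 0.61 [225.4 260.4] [0.456 0.138 0.   ]
petri_dish 0.83 [289.9 261.1] [ 0.457 -0.008  0.   ]
disc_a 0.95 [205.5 181.8] [0.634 0.187 0.008]
disc_a 0.92 [244.3 186.6] [0.624 0.098 0.008]
disc_a 0.81 [288.3 184.9] [ 0.629 -0.002  0.008]
disc_a 0.64 [326.1 187. ] [ 0.625 -0.088  0.008]
red_stop 0.62 [187.8 184.9] [0.626 0.227 0.008]
red_stop 0.59 [156.9 262.1] [0.45  0.291 0.008]
side {'vfov': 56.99349742862728, 'cx': 277.3096648226693, 'cy': 216.80269451887466, 'T': array([[ 0.989,  0.078, -0.128,  0.443],
       [-0.149,  0.606, -0.781, -0.684],
       [ 0.016,  0.791,  0.611,  0.556],
       [ 0.   ,  0.   ,  0.   ,  1.   ]])}
tall_bottle 0.61 [246.1 280.7] [ 0.47  -0.166  0.   ]
amber_bottle 0.62 [219.6 341.6] [ 0.415 -0.295  0.   ]
blue_cap_vial 0.74 [225.1 165.3] [0.449 0.282 0.   ]
small_vial 0.53 [231.  192.9] [0.458 0.14  0.   ]
petri_dish 0.53 [237.7 229.7] [ 0.464 -0.009  0.   ]
disc_a 0.68 [302.7 197.6] [0.633 0.086 0.008]
disc_a 0.68 [316.2 243.7] [ 0.627 -0.087  0.008]
disc_a 0.57 [308.8 220.4] [ 0.628 -0.006  0.008]
disc_a 0.49 [296.1 178.6] [0.633 0.175 0.008]
disc_a 0.42 [217.7 339.8] [ 0.412 -0.297  0.008]
red_stop 0.67 [293.  166.2] [0.636 0.24  0.008]
```

View pics/top0.png

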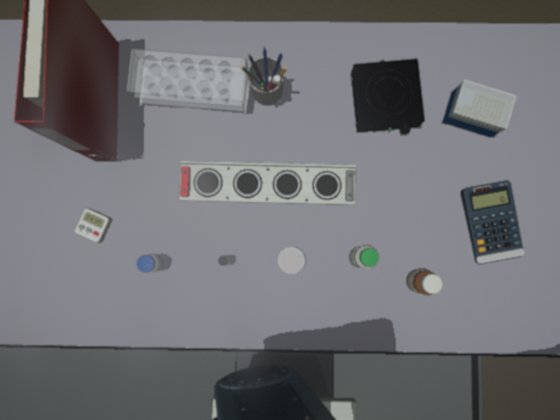

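View pics/side0.png

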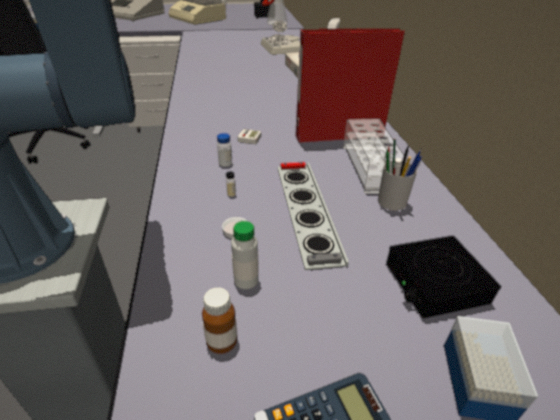

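The top view shows the red stop at (185,182) beside disc_a, with discs at about (208,182), (247,184), (287,184) and (327,185). In the side view all the bottles stand upright, and the red stop is at the far (+y) end. The order is therefore tall→a, amber→b, blue→c, small→d. Next I refine the positions with masks.

```bash
python3 - <<'E'
from h import *
np.set_printoptions(precision=4,suppress=True)
from scipy.optimize import least_squares
D=dict(tall_bottle=(.134,.048,.097,.036),amber_bottle=(.110,.052,.073,.038),blue_cap_vial=(.086,.04,.086,.04),small_vial=(.063,.024,.063,.024),petri_dish=(.016,.06,.016,.06))
F={c:grab_frame(c) for c in("top","side")}
def hullbox(f,n,x,y):
    h,d,hs,dc=D[n]; a=np.linspace(0,2*np.pi,40)
    P=[proj(f,(x+r*np.cos(t),y+r*np.sin(t),z)) for t in a for z,r in((0,d/2),(hs,d/2),(h,dc/2))]
    P=np.array(P,np.float32); lo,hi=P.min(0),P.max(0); return np.r_[lo,hi]
for n in D:
    B={}
    for c in F:
        r=regions_of(c,n)
        if r:
            ys,xs=np.nonzero(r[0]["pixels"]); B[c]=np.array([xs.min(),ys.min(),xs.max()+1,ys.max()+1]); print(n,c,round(r[0]["score"],2),B[c],len(xs))
    for cs in(["top"],["side"],["top","side"]):
        if all(c in B for c in cs):
            s=least_squares(lambda p:np.concatenate([hullbox(F[c],n,*p)-B[c] for c in cs]),[.45,0],loss="soft_l1"); print("  ",cs,s.x,s.fun)
for c in F:
    for r in regions_of(c,"disc_a")[:5]:
        ys,xs=np.nonzero(r["pixels"]); print(c,round(r["score"],2),len(xs),atz(F[c],(xs.min()+xs.max()+1)/2,(ys.min()+ys.max()+1)/2,.011),atz(F[c],xs.mean()+.5,ys.mean()+.5,.011))
E
```

```text
tall_bottle top 0.85 [348 245 379 269] 605
tall_bottle side 0.77 [231 221 259 289] 1609
   ['top'] [0.45 0.  ] [-73.4104   8.2199 -80.9647   7.7788]
   ['side'] [0.45 0.  ] [-14.0337 -48.3721 -17.3569 -54.3826]
   ['top', 'side'] [0.45 0.  ] [-73.4104   8.2199 -80.9647   7.7788 -14.0337 -48.3721 -17.3569 -54.3826]
amber_bottle top 0.88 [406 270 442 296] 732
amber_bottle side 0.9 [202 287 238 354] 1919
   ['top'] [ 0.4219 -0.0281] [-118.9733   -4.9026 -130.0346   -5.0431]
   ['side'] [ 0.4207 -0.0888] [  1.0282 -79.3307  -6.1749 -89.2893]
   ['top', 'side'] [ 0.4185 -0.2947] [-0.1891 -1.4832  0.8354 -1.2301 -0.4886  0.2723 -0.3682  1.0661]
blue_cap_vial top 0.68 [137 253 166 273] 470
blue_cap_vial side 0.82 [217 133 232 166] 438
   ['top'] [0.4495 0.2916] [-0.5158  0.1903  0.4493 -0.501 ]
   ['side'] [0.45 0.45] [ -2.5054 -22.8983  -2.5704 -24.5152]
   ['top', 'side'] [0.4495 0.293 ] [-1.1734  0.1932 -0.1544 -0.4985 -1.4053 -0.6525  0.1297  0.8402]
small_vial top 0.46 [218 255 232 266] 128
small_vial side 0.53 [226 171 236 197] 232
   ['top'] [0.4793 0.1086] [ 11.847  -10.6793  11.816
[... 276 characters left out ...]
527 -0.0092] [-1.074   3.415  -1.1072  2.4984]
   ['side'] [0.45 0.  ] [-4.88   -2.8909  1.2884 -1.6217]
   ['top', 'side'] [ 0.4588 -0.0123] [ 0.3594  0.7243  0.3159 -0.217  -0.7246  0.0445  5.6523  1.668 ]
top 0.93 679 [0.6316 0.0884 0.011 ] [0.6306 0.0897 0.011 ]
top 0.92 652 [0.6282 0.0021 0.011 ] [0.6279 0.001  0.011 ]
top 0.68 694 [0.6315 0.1805 0.011 ] [0.6309 0.1806 0.011 ]
top 0.56 713 [ 0.6283 -0.0873  0.011 ] [ 0.628  -0.0887  0.011 ]
side 0.96 513 [ 0.632  -0.0889  0.011 ] [ 0.6314 -0.091   0.011 ]
side 0.83 385 [ 0.6317 -0.0015  0.011 ] [ 0.6322 -0.001   0.011 ]
side 0.71 268 [0.6339 0.1752 0.011 ] [0.6343 0.1771 0.011 ]
side 0.6 329 [0.6336 0.0881 0.011 ] [0.6338 0.0882 0.011 ]
```

>>> step_arm([
  {"yaw": 10.4, "grip": -1},
  {"yaw": 10.4, "grip": -1},
  {"x": 0.03, "y": -0.045, "grip": -1},
  {"x": 0.04, "y": -0.055, "grip": -1},
  {"x": 0.04, "y": -0.055, "grip": -1},
])

```text
invalid input
```

>>> step_arm([
  {"x": 0.04, "y": -0.055, "grip": -1},
  {"x": 0.04, "y": -0.055, "grip": -1},
  {"x": 0.04, "y": -0.055, "grip": -1},
  {"x": 0.03, "y": -0.03, "grip": -1},
  {"grip": -1},
])

```text
invalid input
```

```bash
cat >> h.py <<'E'
def wf():
    o=get_obs(); f=grab_frame("wrist"); T=np.eye(4); T[:3,:3]=o["orientation"]; T[:3,3]=o["ee_pos"]
    f["T"]=T@np.array(f["mount"]); return o,f
E
python3 - <<'E'
from h import *
np.set_printoptions(precision=4,suppress=True)
o,f=wf(); cv2.imwrite("pics/w1.png",f["img"]); print(o["time"],o["ee_pos"],o["orientation"],o["contact_force"],f["vfov"],f["T"])
for n in("tall_bottle","amber_bottle","petri_dish"):
    for m in mark_of("wrist",n)[:2]: print(n,m["score"],m["at"],atz(f,*m["at"],0))
E
```

```text
1.5 [ 0.2052 -0.5372  0.2313] [[ 0.9342  0.3568 -0.    ]
 [ 0.3568 -0.9342 -0.    ]
 [-0.      0.     -1.    ]] [-0.2146  0.0997  0.1111] 68.33383408275688 [[ 0.3577  0.8925  0.2748  0.2761]
 [-0.9338  0.3422  0.1044 -0.5116]
 [-0.0008 -0.294   0.9558  0.3728]
 [ 0.      0.      0.      1.    ]]
```

View pics/w1.png

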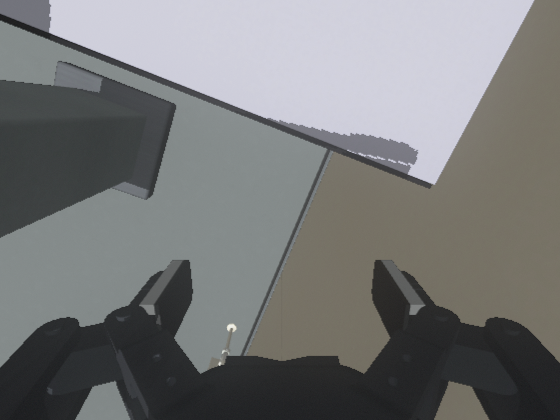

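The wrist view is still at the start pose and shows only the table edge. The calls were refused because every row needs all its numbers, so I'm resending them in full.

>>> step_arm([
  {"x": 0, "y": 0, "z": 0, "yaw": 10.4, "grip": -1},
  {"x": 0, "y": 0, "z": 0, "yaw": 10.4, "grip": -1},
  {"x": 0.03, "y": -0.045, "z": 0, "yaw": 0, "grip": -1},
  {"x": 0.04, "y": -0.055, "z": 0, "yaw": 0, "grip": -1},
  {"x": 0.04, "y": -0.055, "z": 0, "yaw": 0, "grip": -1},
])

```text
time: 2.33
ee_pos: [0.3091, -0.3896, 0.2314]
orientation: [[1.0, 0.001, 0.0], [0.001, -1.0, -0.0], [0.0, 0.0, -1.0]]
contact_force: [0.9, 0.5, 0.7]
grip_width: 0.996
gripper_force: 0.0
```

>>> step_arm([
  {"x": 0.04, "y": -0.055, "z": 0, "yaw": 0, "grip": -1},
  {"x": 0.04, "y": -0.055, "z": 0, "yaw": 0, "grip": -1},
  {"x": 0.03, "y": -0.055, "z": 0, "yaw": 0, "grip": -1},
  {"x": 0.02, "y": -0.05, "z": 0, "yaw": 0, "grip": -1},
  {"x": 0, "y": 0, "z": 0, "yaw": 0, "grip": -1},
])

```text
time: 2.95
ee_pos: [0.4325, -0.1814, 0.2314]
orientation: [[1.0, 0.008, 0.0], [0.008, -1.0, 0.001], [0.0, -0.001, -1.0]]
contact_force: [-0.5, -1.5, 0.1]
grip_width: 1.005
gripper_force: 0.0
```

```bash
python3 - <<'E'
from h import *
np.set_printoptions(precision=4,suppress=True)
o,f=wf(); cv2.imwrite("pics/w2.png",f["img"]); print(o["time"],o["ee_pos"])
for n in("tall_bottle","amber_bottle","petri_dish"):
    for m in mark_of("wrist",n)[:2]: print(n,m["score"],m["at"],atz(f,*m["at"],0))
print(proj(f,(.47,-.167,.134)))
E
```

```text
2.95 [ 0.4325 -0.1814  0.2314]
tall_bottle 0.79 [265.1, 143.6] [ 0.4702 -0.1622  0.    ]
amber_bottle 0.75 [375.8, 187.1] [ 0.4183 -0.2989  0.    ]
petri_dish 0.74 [138.3, 151.4] [ 0.4597 -0.0102  0.    ]
(np.float64(262.1603455675996), np.float64(161.75625976163053))
```

View pics/w2.png

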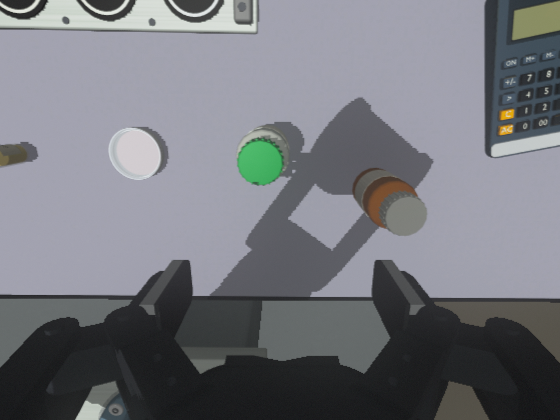

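The wrist view puts the green cap at (261,161) against a predicted (262,162), so the tall bottle is at (0.470,-0.166). The petri dish is at (135,152) and the amber bottle at (390,200).

>>> step_arm([
  {"x": 0.025, "y": 0, "z": 0, "yaw": 0, "grip": -1},
  {"x": 0, "y": 0, "z": 0, "yaw": 0, "grip": -1},
  {"x": 0, "y": 0, "z": 0, "yaw": 0, "grip": -1},
  {"x": 0, "y": 0, "z": 0, "yaw": 0, "grip": -1},
  {"x": 0, "y": 0, "z": 0, "yaw": 0, "grip": -1},
])

```text
time: 3.78
ee_pos: [0.4561, -0.1848, 0.2313]
orientation: [[1.0, 0.001, -0.0], [0.001, -1.0, -0.0], [-0.0, 0.0, -1.0]]
contact_force: [-0.8, -0.5, -0.0]
grip_width: 1.004
gripper_force: 0.0
```

>>> step_arm([
  {"x": 0.014, "y": -0.019, "z": 0, "yaw": 0, "grip": -1},
  {"x": 0, "y": 0, "z": 0.02, "yaw": 0, "grip": -1},
  {"x": 0, "y": 0, "z": 0.03, "yaw": 0, "grip": -1},
  {"x": 0, "y": 0, "z": 0.03, "yaw": 0, "grip": -1},
  {"x": 0, "y": 0, "z": 0, "yaw": 0, "grip": -1},
])

```text
time: 4.4
ee_pos: [0.4687, -0.1646, 0.1492]
orientation: [[1.0, 0.002, -0.004], [0.002, -1.0, 0.003], [-0.004, -0.003, -1.0]]
contact_force: [-0.9, 0.3, 0.3]
grip_width: 1.0
gripper_force: 0.0
```

Next: down to z = 0.066, then close.

>>> step_arm([
  {"x": 0.001, "y": 0.001, "z": 0.03, "yaw": 0, "grip": -1},
  {"x": 0, "y": 0, "z": 0.03, "yaw": 0, "grip": -1},
  {"x": 0, "y": 0, "z": 0.022, "yaw": 0, "grip": -1},
  {"x": 0, "y": 0, "z": 0, "yaw": 0, "grip": -1},
  {"x": 0, "y": 0, "z": 0, "yaw": 0, "grip": -1},
])

```text
time: 5.03
ee_pos: [0.4726, -0.1674, 0.071]
orientation: [[1.0, 0.002, 0.002], [0.002, -1.0, -0.001], [0.002, 0.001, -1.0]]
contact_force: [-0.8, 0.2, -0.0]
grip_width: 1.0
gripper_force: 0.0
```

>>> step_arm([
  {"x": 0, "y": 0, "z": 0, "yaw": 0, "grip": 0},
  {"x": 0, "y": 0, "z": 0, "yaw": 0, "grip": 0.3},
  {"x": 0, "y": 0, "z": 0, "yaw": 0, "grip": 1},
  {"x": 0, "y": 0, "z": 0, "yaw": 0, "grip": 1},
  {"x": 0, "y": 0, "z": 0, "yaw": 0, "grip": 1},
])

```text
time: 5.65
ee_pos: [0.4723, -0.1667, 0.0706]
orientation: [[1.0, 0.002, 0.002], [0.002, -1.0, -0.0], [0.002, 0.0, -1.0]]
contact_force: [-0.5, 2.0, 6.9]
grip_width: 0.545
gripper_force: 60.6
```

The grip is a little high: the pads sit near the shoulder and the width reads 46 mm. I'll regrasp 6 mm lower.

>>> step_arm([
  {"x": 0, "y": 0, "z": 0, "yaw": 0, "grip": -0.5},
  {"x": 0, "y": 0, "z": 0, "yaw": 0, "grip": -0.5},
  {"x": -0.001, "y": 0, "z": 0.006, "yaw": 0, "grip": -0.5},
  {"x": 0, "y": 0, "z": 0, "yaw": 0, "grip": 1},
  {"x": 0, "y": 0, "z": 0, "yaw": 0, "grip": 1},
])

```text
time: 6.28
ee_pos: [0.4702, -0.1665, 0.063]
orientation: [[1.0, 0.002, -0.001], [0.002, -1.0, 0.0], [-0.001, -0.0, -1.0]]
contact_force: [-0.0, 0.5, -1.8]
grip_width: 0.548
gripper_force: 60.7
```

>>> step_arm([
  {"x": 0, "y": 0, "z": 0, "yaw": 0, "grip": 1},
  {"x": 0, "y": 0, "z": 0, "yaw": 0, "grip": 1},
  {"x": 0, "y": 0, "z": -0.005, "yaw": 0, "grip": 1},
  {"x": 0, "y": 0, "z": -0.01, "yaw": 0, "grip": 1},
  {"x": 0, "y": 0, "z": 0, "yaw": 0, "grip": 1},
])

```text
time: 6.9
ee_pos: [0.4714, -0.1672, 0.0796]
orientation: [[1.0, 0.002, 0.002], [0.002, -1.0, -0.001], [0.002, 0.001, -1.0]]
contact_force: [-0.3, -0.3, -1.4]
grip_width: 0.545
gripper_force: 60.8
```

>>> step_arm([
  {"x": 0, "y": 0, "z": -0.025, "yaw": 0, "grip": 1},
  {"x": 0, "y": 0, "z": -0.025, "yaw": 0, "grip": 1},
  {"x": 0.015, "y": -0.025, "z": 0, "yaw": 0, "grip": 1},
  {"x": 0.02, "y": -0.035, "z": 0, "yaw": 0, "grip": 1},
  {"x": 0.02, "y": -0.04, "z": 0, "yaw": 0, "grip": 1},
])

```text
time: 7.52
ee_pos: [0.5259, -0.066, 0.1286]
orientation: [[1.0, 0.001, 0.001], [0.001, -1.0, -0.0], [0.001, 0.0, -1.0]]
contact_force: [0.5, -0.6, -1.7]
grip_width: 0.549
gripper_force: 61.0
```

>>> step_arm([
  {"x": 0.02, "y": -0.04, "z": 0, "yaw": 0, "grip": 1},
  {"x": 0.02, "y": -0.04, "z": 0, "yaw": 0, "grip": 1},
  {"x": 0.02, "y": -0.04, "z": 0, "yaw": 0, "grip": 1},
  {"x": 0.02, "y": -0.04, "z": 0, "yaw": 0, "grip": 1},
  {"x": 0.015, "y": -0.03, "z": 0, "yaw": 0, "grip": 1},
])

```text
time: 8.15
ee_pos: [0.6205, 0.1254, 0.1282]
orientation: [[1.0, 0.003, 0.0], [0.003, -1.0, 0.0], [0.0, -0.0, -1.0]]
contact_force: [0.5, -0.3, -2.2]
grip_width: 0.547
gripper_force: 61.0
```

>>> step_arm([
  {"x": 0.01, "y": -0.025, "z": 0, "yaw": 0, "grip": 1},
  {"x": 0, "y": -0.02, "z": 0, "yaw": 0, "grip": 1},
  {"x": 0, "y": 0, "z": 0, "yaw": 0, "grip": 1},
  {"x": 0, "y": 0, "z": 0, "yaw": 0, "grip": 1},
  {"x": 0, "y": 0, "z": 0, "yaw": 0, "grip": 1},
])

```text
time: 8.78
ee_pos: [0.6298, 0.1676, 0.1284]
orientation: [[1.0, 0.001, -0.0], [0.001, -1.0, -0.0], [-0.0, 0.0, -1.0]]
contact_force: [0.4, 0.1, -1.7]
grip_width: 0.546
gripper_force: 61.0
```

```bash
python3 - <<'E'
from h import *
np.set_printoptions(precision=4,suppress=True)
o,f=wf(); cv2.imwrite("pics/w3.png",f["img"]); print(o["time"],o["ee_pos"])
for r in regions_of("wrist","disc_a")[:5]:
        b=r["box"]; ys,xs=np.nonzero(r["pixels"]); print(round(r["score"],2),b,atz(f,(xs.min()+xs.max()+1)/2,(ys.min()+ys.max()+1)/2,.011))
for n in ("disc_a","red_stop","tall_bottle"):
    for m in mark_of("wrist",n)[:4]: print(n,m["score"],m["at"],atz(f,*m["at"],.008))
E
```

```text
8.775 [0.6298 0.1676 0.1284]
0.97 [367.2, 198.8, 79.4, 78.5] [0.6328 0.0907 0.011 ]
0.95 [471.7, 199.2, 75.4, 78.3] [0.6316 0.0014 0.011 ]
0.7 [546.4, 204.1, 26.6, 62.9] [ 0.6281 -0.0648  0.011 ]
0.65 [266.1, 192.4, 77.3, 62.6] [0.638  0.1797 0.011 ]
disc_a 0.89 [265.4, 197.2] [0.6325 0.1809 0.008 ]
disc_a 0.87 [470.3, 197.8] [0.6323 0.0008 0.008 ]
disc_a 0.75 [364.5, 197.0] [0.6328 0.0938 0.008 ]
red_stop 0.32 [449.0, 350.5] [ 0.4682 -0.0069  0.008 ]
tall_bottle 0.67 [279.5, 225.6] [0.6059 0.1685 0.008 ]
```

View pics/w3.png

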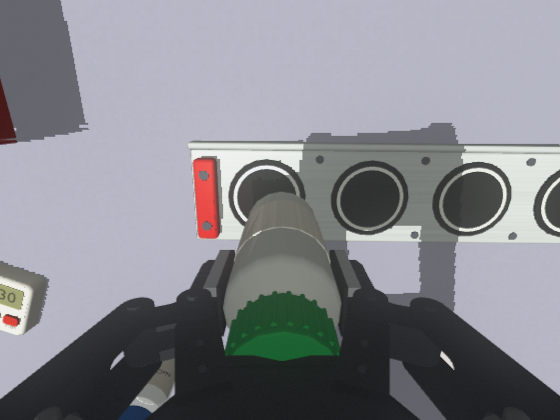

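The wrist view shows disc_a at (266,197), right of the red stop at (206,198). The bottle is held upright with its far bottom edge near (279,195). Next I align it and lower it.

>>> step_arm([
  {"x": 0.003, "y": -0.012, "z": 0, "yaw": 0, "grip": 1},
  {"x": 0, "y": 0, "z": 0.015, "yaw": 0, "grip": 1},
  {"x": 0, "y": 0, "z": 0.015, "yaw": 0, "grip": 1},
  {"x": 0, "y": 0, "z": 0.01, "yaw": 0, "grip": 1},
  {"x": 0, "y": 0, "z": 0, "yaw": 0, "grip": 1},
])

```text
time: 9.65
ee_pos: [0.6317, 0.1804, 0.0864]
orientation: [[1.0, 0.002, -0.003], [0.002, -1.0, -0.0], [-0.003, 0.0, -1.0]]
contact_force: [0.2, -0.0, -0.7]
grip_width: 0.544
gripper_force: 61.0
```

```bash
python3 - <<'E'
from h import *
np.set_printoptions(precision=4,suppress=True)
o,f=wf(); cv2.imwrite("pics/w4.png",f["img"]); print(o["time"],o["ee_pos"])
zb=o["ee_pos"][2]-.063
print(proj(f,(o["ee_pos"][0]+.024,o["ee_pos"][1],zb)),proj(f,(o["ee_pos"][0],o["ee_pos"][1],zb+.134)))
g=grab_frame("top")
hsv=cv2.cvtColor(g["img"],cv2.COLOR_BGR2HSV)
t=grab_frame("side");hsv=cv2.cvtColor(t["img"],cv2.COLOR_BGR2HSV);m=cv2.inRange(hsv,(45,120,60),(75,255,255));ys,xs=np.nonzero(m);print(xs.mean(),ys.mean(),xs.size,proj(t,(o["ee_pos"][0],o["ee_pos"][1],zb+.134)))
E
```

```text
9.65 [0.6317 0.1804 0.0864]
(np.float64(280.1421643198657), np.float64(189.54009907880823)) (np.float64(277.54022909404966), np.float64(384.4930209196782))
363.875 187.8 40 (np.float64(298.0358095641887), np.float64(125.22189109206842))
```

View pics/w4.png

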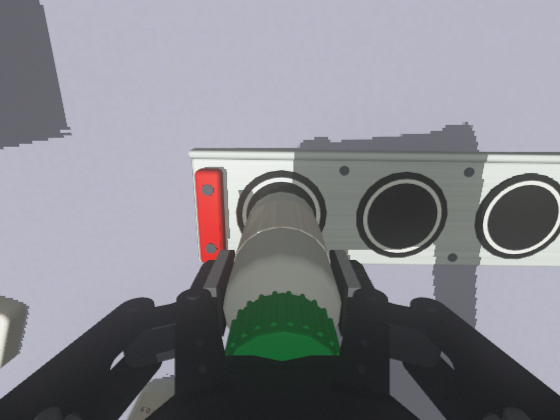

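The bottle's far bottom edge is at (281,192), about 1–2 mm short in x, and disc_a is centred at (281,213). Now I place it.

>>> step_arm([
  {"x": 0.001, "y": 0, "z": 0.006, "yaw": 0, "grip": 1},
  {"x": 0, "y": 0, "z": 0.005, "yaw": 0, "grip": 1},
  {"x": 0, "y": 0, "z": 0, "yaw": 0, "grip": 1},
  {"x": 0, "y": 0, "z": 0, "yaw": 0, "grip": 1},
  {"x": 0, "y": 0, "z": 0, "yaw": 0, "grip": 1},
])

```text
time: 10.42
ee_pos: [0.634, 0.1807, 0.0775]
orientation: [[1.0, 0.002, 0.0], [0.002, -1.0, 0.0], [0.0, -0.0, -1.0]]
contact_force: [-0.3, 1.2, -1.0]
grip_width: 0.549
gripper_force: 61.0
```

>>> step_arm([
  {"x": 0, "y": 0, "z": 0.002, "yaw": 0, "grip": 1},
  {"x": 0, "y": 0, "z": 0.001, "yaw": 0, "grip": 1},
  {"x": 0, "y": 0, "z": 0, "yaw": 0, "grip": 1},
  {"x": 0, "y": 0, "z": 0, "yaw": 0, "grip": 1},
  {"x": 0, "y": 0, "z": 0, "yaw": 0, "grip": 1},
])

```text
time: 11.05
ee_pos: [0.6339, 0.1807, 0.0743]
orientation: [[1.0, 0.002, 0.0], [0.002, -1.0, 0.0], [0.0, -0.0, -1.0]]
contact_force: [0.3, -0.2, -1.4]
grip_width: 0.547
gripper_force: 61.0
```

>>> step_arm([
  {"x": 0, "y": 0, "z": 0.001, "yaw": 0, "grip": 1},
  {"x": 0, "y": 0, "z": 0, "yaw": 0, "grip": 1},
  {"x": 0, "y": 0, "z": 0, "yaw": 0, "grip": 1},
  {"x": 0, "y": 0, "z": 0, "yaw": 0, "grip": 1},
  {"x": 0, "y": 0, "z": 0, "yaw": 0, "grip": 1},
])

```text
time: 11.68
ee_pos: [0.6341, 0.1807, 0.0737]
orientation: [[1.0, 0.002, 0.0], [0.002, -1.0, 0.0], [0.0, -0.0, -1.0]]
contact_force: [-0.8, -0.1, 4.9]
grip_width: 0.548
gripper_force: 61.5
```

>>> step_arm([
  {"x": 0, "y": 0, "z": 0, "yaw": 0, "grip": -0.4},
  {"x": 0, "y": 0, "z": 0, "yaw": 0, "grip": -0.8},
  {"x": 0, "y": 0, "z": -0.02, "yaw": 0, "grip": -0.8},
  {"x": 0, "y": 0, "z": -0.04, "yaw": 0, "grip": -0.8},
  {"x": 0, "y": 0, "z": -0.05, "yaw": 0, "grip": -0.8},
])

```text
time: 12.3
ee_pos: [0.6334, 0.1806, 0.1848]
orientation: [[1.0, 0.002, -0.001], [0.002, -1.0, -0.0], [-0.001, 0.0, -1.0]]
contact_force: [0.4, -0.2, 0.5]
grip_width: 0.902
gripper_force: 0.0
```

>>> step_arm([
  {"x": 0, "y": 0, "z": -0.045, "yaw": 0, "grip": -1},
  {"x": -0.01, "y": 0.02, "z": 0, "yaw": 0, "grip": -1},
  {"x": -0.02, "y": 0.04, "z": 0, "yaw": 0, "grip": -1},
  {"x": -0.025, "y": 0.055, "z": 0, "yaw": 0, "grip": -1},
  {"x": -0.025, "y": 0.055, "z": 0, "yaw": 0, "grip": -1},
])

```text
time: 12.92
ee_pos: [0.5537, 0.0092, 0.23]
orientation: [[1.0, 0.003, 0.002], [0.003, -1.0, -0.001], [0.002, 0.001, -1.0]]
contact_force: [-0.4, -1.1, 0.6]
grip_width: 0.999
gripper_force: 0.0
```

>>> step_arm([
  {"x": -0.025, "y": 0.055, "z": 0, "yaw": 0, "grip": -1},
  {"x": -0.025, "y": 0.055, "z": 0, "yaw": 0, "grip": -1},
  {"x": -0.025, "y": 0.055, "z": 0, "yaw": 0, "grip": -1},
  {"x": -0.025, "y": 0.05, "z": 0, "yaw": 0, "grip": -1},
  {"x": -0.015, "y": 0.04, "z": 0, "yaw": 0, "grip": -1},
])

```text
time: 13.55
ee_pos: [0.4386, -0.2468, 0.2301]
orientation: [[1.0, 0.0, 0.002], [0.0, -1.0, -0.002], [0.002, 0.002, -1.0]]
contact_force: [0.6, -0.5, 0.4]
grip_width: 1.002
gripper_force: 0.0
```

>>> step_arm([
  {"x": -0.02, "y": 0.03, "z": 0, "yaw": 0, "grip": -1},
  {"x": 0, "y": 0, "z": 0, "yaw": 0, "grip": -1},
  {"x": 0, "y": 0, "z": 0, "yaw": 0, "grip": -1},
  {"x": 0, "y": 0, "z": 0, "yaw": 0, "grip": -1},
  {"x": 0, "y": 0, "z": 0, "yaw": 0, "grip": -1},
])

```text
time: 14.18
ee_pos: [0.4201, -0.2739, 0.2284]
orientation: [[1.0, 0.003, 0.0], [0.003, -1.0, 0.0], [0.0, -0.0, -1.0]]
contact_force: [-0.0, 0.4, 0.0]
grip_width: 0.994
gripper_force: 0.0
```

```bash
python3 - <<'E'
from h import *
np.set_printoptions(precision=4,suppress=True)
o,f=wf(); cv2.imwrite("pics/w5.png",f["img"]); print(o["time"],o["ee_pos"])
for n in("amber_bottle",):
    for m in mark_of("wrist",n)[:2]: print(n,m["score"],m["at"],atz(f,*m["at"],0))
print(proj(f,(.4185,-.296,.110)))
g=grab_frame("top"); t=grab_frame("side")
print([round(x) for x in proj(g,(.633,.180,.145))],[round(x) for x in proj(t,(.633,.180,.145))],[round(x) for x in proj(t,(.633,.180,.011))])
a=np.vstack([cv2.resize(g["img"][140:240,160:360],None,fx=3,fy=3),cv2.resize(t["img"][90:190,200:400],None,fx=3,fy=3)])
b=cv2.resize(f["img"][60:300,220:420],(200,600*1)) if 0 else None
cv2.imwrite("pics/c5.png",a)
E
```

```text
14.175 [ 0.4201 -0.2739  0.2284]
amber_bottle 0.8 [301.4, 176.3] [ 0.4192 -0.2988  0.    ]
(np.float64(305.69322486513266), np.float64(202.73454616624105))
[197, 171] [298, 130] [296, 177]
```

View pics/c5.png

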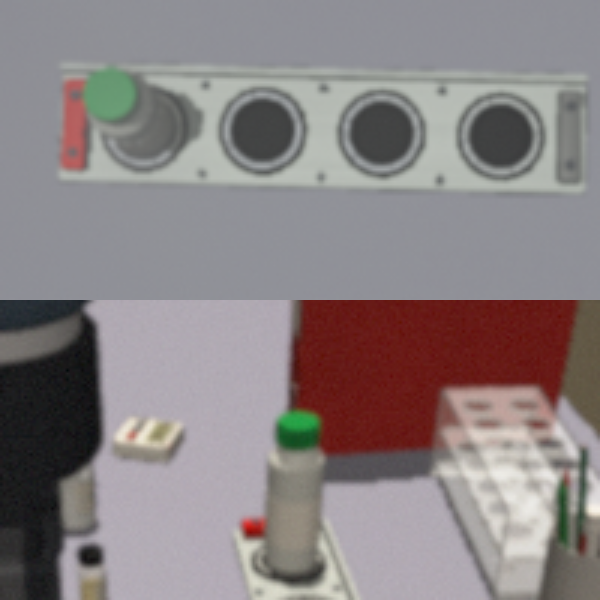

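View pics/w5.png

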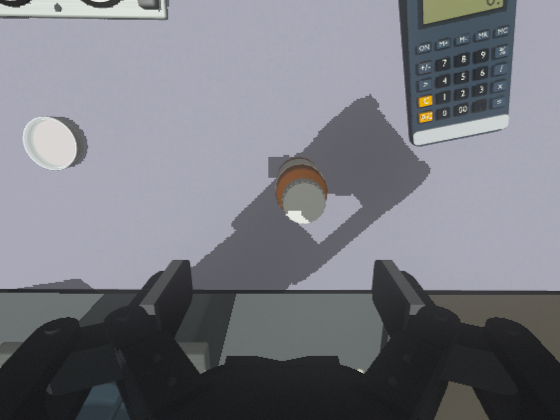

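The crops show the tall bottle upright and centred on disc_a, with its cap at (197,172) against a predicted (197,171). In the wrist view the amber cap is at (304,201), giving about (0.4195,-0.295).

>>> step_arm([
  {"x": 0, "y": 0.021, "z": 0, "yaw": 0, "grip": -1},
  {"x": 0, "y": 0, "z": 0.03, "yaw": 0, "grip": -1},
  {"x": 0, "y": 0, "z": 0.03, "yaw": 0, "grip": -1},
  {"x": 0, "y": 0, "z": 0.03, "yaw": 0, "grip": -1},
  {"x": 0, "y": 0, "z": 0, "yaw": 0, "grip": -1},
])

```text
time: 15.0
ee_pos: [0.4182, -0.2952, 0.136]
orientation: [[1.0, 0.001, -0.004], [0.001, -1.0, 0.004], [-0.004, -0.004, -1.0]]
contact_force: [-0.3, 0.3, 0.0]
grip_width: 1.002
gripper_force: 0.0
```

>>> step_arm([
  {"x": 0, "y": 0, "z": 0.03, "yaw": 0, "grip": -1},
  {"x": 0, "y": 0, "z": 0.03, "yaw": 0, "grip": -1},
  {"x": 0, "y": 0, "z": 0.015, "yaw": 0, "grip": -1},
  {"x": 0, "y": 0, "z": 0, "yaw": 0, "grip": -1},
  {"x": 0, "y": 0, "z": 0, "yaw": 0, "grip": -1},
])

```text
time: 15.62
ee_pos: [0.4205, -0.2967, 0.0647]
orientation: [[1.0, 0.002, 0.001], [0.002, -1.0, -0.002], [0.001, 0.002, -1.0]]
contact_force: [0.2, -0.3, 0.7]
grip_width: 0.998
gripper_force: 0.0
```

>>> step_arm([
  {"x": -0.001, "y": -0.001, "z": 0.012, "yaw": 0, "grip": -1},
  {"x": 0, "y": 0, "z": 0.01, "yaw": 0, "grip": -1},
  {"x": 0, "y": 0, "z": 0, "yaw": 0, "grip": -1},
  {"x": 0, "y": 0, "z": 0, "yaw": 0, "grip": -0.4},
  {"x": 0, "y": 0, "z": 0, "yaw": 0, "grip": -0.1},
])

```text
time: 16.25
ee_pos: [0.4189, -0.2949, 0.0416]
orientation: [[1.0, 0.002, 0.0], [0.002, -1.0, -0.0], [0.0, 0.0, -1.0]]
contact_force: [-0.1, 1.2, 9.9]
grip_width: 0.607
gripper_force: 14.1
```

>>> step_arm([
  {"x": 0, "y": 0, "z": 0, "yaw": 0, "grip": 1},
  {"x": 0, "y": 0, "z": 0, "yaw": 0, "grip": 1},
  {"x": 0, "y": 0, "z": 0, "yaw": 0, "grip": 1},
  {"x": 0, "y": 0, "z": 0, "yaw": 0, "grip": 1},
  {"x": 0, "y": 0, "z": 0, "yaw": 0, "grip": 1},
])

```text
time: 16.88
ee_pos: [0.4191, -0.2949, 0.0419]
orientation: [[1.0, 0.002, 0.001], [0.002, -1.0, -0.001], [0.001, 0.001, -1.0]]
contact_force: [-0.5, 2.0, 5.1]
grip_width: 0.59
gripper_force: 62.5
```

>>> step_arm([
  {"x": 0, "y": 0, "z": -0.01, "yaw": 0, "grip": 1},
  {"x": 0, "y": 0, "z": -0.025, "yaw": 0, "grip": 1},
  {"x": 0, "y": 0, "z": -0.025, "yaw": 0, "grip": 1},
  {"x": 0.015, "y": -0.025, "z": 0, "yaw": 0, "grip": 1},
  {"x": 0.02, "y": -0.04, "z": 0, "yaw": 0, "grip": 1},
])

```text
time: 17.5
ee_pos: [0.4541, -0.2303, 0.1023]
orientation: [[1.0, -0.001, 0.001], [-0.001, -1.0, -0.001], [0.001, 0.001, -1.0]]
contact_force: [-0.3, -0.0, -1.6]
grip_width: 0.592
gripper_force: 62.5
```

>>> step_arm([
  {"x": 0.025, "y": -0.045, "z": 0, "yaw": 0, "grip": 1},
  {"x": 0.025, "y": -0.045, "z": 0, "yaw": 0, "grip": 1},
  {"x": 0.025, "y": -0.045, "z": 0, "yaw": 0, "grip": 1},
  {"x": 0.025, "y": -0.045, "z": 0, "yaw": 0, "grip": 1},
  {"x": 0.025, "y": -0.045, "z": 0, "yaw": 0, "grip": 1},
])

```text
time: 18.12
ee_pos: [0.5788, -0.003, 0.1017]
orientation: [[1.0, 0.002, 0.0], [0.002, -1.0, -0.0], [0.0, 0.0, -1.0]]
contact_force: [0.8, -0.6, -0.5]
grip_width: 0.591
gripper_force: 62.5
```

>>> step_arm([
  {"x": 0.025, "y": -0.045, "z": 0, "yaw": 0, "grip": 1},
  {"x": 0.02, "y": -0.03, "z": 0, "yaw": 0, "grip": 1},
  {"x": 0.008, "y": -0.02, "z": 0, "yaw": 0, "grip": 1},
  {"x": 0, "y": 0, "z": 0, "yaw": 0, "grip": 1},
  {"x": 0, "y": 0, "z": 0, "yaw": 0, "grip": 1},
])

```text
time: 18.75
ee_pos: [0.6303, 0.0897, 0.1011]
orientation: [[1.0, 0.001, -0.001], [0.001, -1.0, -0.0], [-0.001, 0.0, -1.0]]
contact_force: [-0.1, -0.2, -1.2]
grip_width: 0.589
gripper_force: 62.5
```

>>> step_arm([
  {"x": 0.002, "y": -0.001, "z": 0.015, "yaw": 0, "grip": 1},
  {"x": 0, "y": 0, "z": 0.015, "yaw": 0, "grip": 1},
  {"x": 0, "y": 0, "z": 0.01, "yaw": 0, "grip": 1},
  {"x": 0, "y": 0, "z": 0, "yaw": 0, "grip": 1},
  {"x": 0, "y": 0, "z": 0, "yaw": 0, "grip": 1},
])

```text
time: 19.38
ee_pos: [0.6332, 0.0916, 0.0614]
orientation: [[1.0, 0.002, 0.0], [0.002, -1.0, 0.0], [0.0, -0.0, -1.0]]
contact_force: [0.3, -0.1, -1.1]
grip_width: 0.591
gripper_force: 62.5
```

```bash
python3 - <<'E'
from h import *
np.set_printoptions(precision=4,suppress=True)
o,f=wf(); cv2.imwrite("pics/w6.png",f["img"]); e=o["ee_pos"];print(o["time"],e)
print(proj(f,(e[0]+.026,e[1],e[2]-.042)),[proj(f,(.632+.034*s,.0905,.011)) for s in(-1,1)],[proj(f,(.632,.0905+.034*s,.011)) for s in(-1,1)])
E
```

```text
19.375 [0.6332 0.0916 0.0614]
(np.float64(279.99169964101105), np.float64(195.0663534609298)) [(np.float64(281.54219122926855), np.float64(276.55854258619934)), (np.float64(281.81995563349943), np.float64(181.3053831334922))] [(np.float64(332.70069534452836), np.float64(231.38971601513023)), (np.float64(230.64742225648192), np.float64(231.09313898316753))]
```

View pics/w6.png

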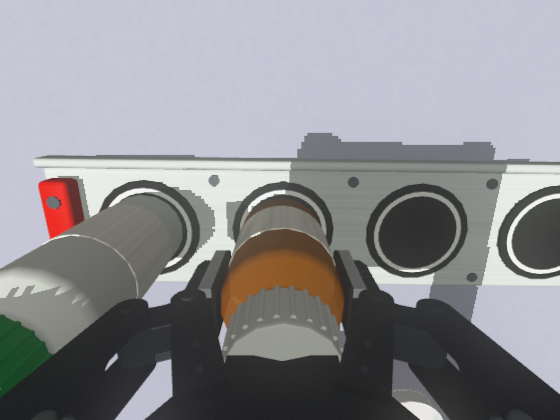

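The amber bottle is over disc_b: the disc spans columns 233–333 with its far edge at row 182, and the bottle's far edge is at (280,197). It's centred within about 2 mm, so I lower it.

>>> step_arm([
  {"x": 0, "y": 0.001, "z": 0.005, "yaw": 0, "grip": 1},
  {"x": 0, "y": 0, "z": 0.002, "yaw": 0, "grip": 1},
  {"x": 0, "y": 0, "z": 0.001, "yaw": 0, "grip": 1},
  {"x": 0, "y": 0, "z": 0, "yaw": 0, "grip": 1},
  {"x": 0, "y": 0, "z": 0, "yaw": 0, "grip": 1},
])

```text
time: 20.05
ee_pos: [0.6331, 0.0907, 0.0534]
orientation: [[1.0, 0.002, 0.0], [0.002, -1.0, 0.0], [0.0, -0.0, -1.0]]
contact_force: [-0.9, 0.4, -0.9]
grip_width: 0.59
gripper_force: 62.6
```

>>> step_arm([
  {"x": 0, "y": 0, "z": 0.001, "yaw": 0, "grip": 1},
  {"x": 0, "y": 0, "z": 0, "yaw": 0, "grip": 1},
  {"x": 0, "y": 0, "z": 0, "yaw": 0, "grip": 1},
  {"x": 0, "y": 0, "z": 0, "yaw": 0, "grip": 1},
  {"x": 0, "y": 0, "z": 0, "yaw": 0, "grip": 1},
])

```text
time: 20.68
ee_pos: [0.6334, 0.0907, 0.053]
orientation: [[1.0, 0.002, 0.001], [0.002, -1.0, 0.0], [0.001, -0.0, -1.0]]
contact_force: [-1.6, 0.7, 6.3]
grip_width: 0.59
gripper_force: 63.0
```

>>> step_arm([
  {"x": 0, "y": 0, "z": 0, "yaw": 0, "grip": -0.5},
  {"x": 0, "y": 0, "z": 0, "yaw": 0, "grip": -0.6},
  {"x": 0, "y": 0, "z": -0.02, "yaw": 0, "grip": -0.6},
  {"x": 0, "y": 0, "z": -0.04, "yaw": 0, "grip": -0.6},
  {"x": 0, "y": 0, "z": -0.05, "yaw": 0, "grip": -0.6},
])

```text
time: 21.3
ee_pos: [0.6324, 0.0906, 0.1637]
orientation: [[1.0, 0.002, -0.001], [0.002, -1.0, 0.0], [-0.001, -0.0, -1.0]]
contact_force: [0.5, 0.1, -0.4]
grip_width: 0.799
gripper_force: 0.0
```

>>> step_arm([
  {"x": 0, "y": 0, "z": -0.05, "yaw": 0, "grip": -1},
  {"x": -0.03, "y": -0.02, "z": -0.01, "yaw": 0, "grip": -1},
  {"x": -0.045, "y": -0.045, "z": 0, "yaw": 0, "grip": -1},
  {"x": -0.045, "y": -0.045, "z": 0, "yaw": 0, "grip": -1},
  {"x": -0.045, "y": -0.045, "z": 0, "yaw": 0, "grip": -1},
])

```text
time: 21.92
ee_pos: [0.469, 0.2441, 0.2239]
orientation: [[1.0, 0.001, 0.002], [0.001, -1.0, 0.001], [0.002, -0.001, -1.0]]
contact_force: [0.3, 0.6, -0.1]
grip_width: 1.0
gripper_force: 0.0
```

>>> step_arm([
  {"x": -0.02, "y": -0.045, "z": 0, "yaw": 0, "grip": -1},
  {"x": 0, "y": 0, "z": 0, "yaw": 0, "grip": -1},
  {"x": 0, "y": 0, "z": 0, "yaw": 0, "grip": -1},
  {"x": 0, "y": 0, "z": 0, "yaw": 0, "grip": -1},
  {"x": 0, "y": 0, "z": 0, "yaw": 0, "grip": -1},
])

```text
time: 22.55
ee_pos: [0.4508, 0.2869, 0.2223]
orientation: [[1.0, -0.0, -0.0], [-0.0, -1.0, -0.0], [-0.0, 0.0, -1.0]]
contact_force: [0.1, 0.1, -0.4]
grip_width: 1.003
gripper_force: 0.0
```

```bash
python3 - <<'E'
from h import *
np.set_printoptions(precision=4,suppress=True)
o,f=wf(); cv2.imwrite("pics/w7.png",f["img"]); print(o["time"],o["ee_pos"])
for n in("blue_cap_vial","small_vial"):
    for m in mark_of("wrist",n)[:2]: print(n,m["score"],m["at"],atz(f,*m["at"],0))
print(proj(f,(.4495,.292,.086)),proj(f,(.457,.136,.063)))
g=grab_frame("top"); t=grab_frame("side")
print([round(x) for x in proj(g,(.632,.090,.121))],[round(x) for x in proj(t,(.632,.090,.121))])
for c,n in(("top","amber_bottle"),("side","amber_bottle"),("top","tall_bottle"),("side","tall_bottle")):
    for m in mark_of(c,n)[:1]: print(c,n,m["score"],m["at"],atz(g if c=="top" else t,*m["at"],.011))
E
```

```text
22.55 [0.4508 0.2869 0.2223]
blue_cap_vial 0.62 [278.0, 176.6] [0.4506 0.2903 0.    ]
small_vial 0.76 [408.4, 173.2] [0.4549 0.1349 0.    ]
(np.float64(275.0852020880239), np.float64(196.71832520451403)) (np.float64(432.2671347741581), np.float64(183.4374040713682))
[243, 174] [305, 156]
top amber_bottle 0.96 [248.2, 184.4] [0.6284 0.089  0.011 ]
side amber_bottle 0.63 [302.4, 195.4] [0.6326 0.0908 0.011 ]
top tall_bottle 0.95 [208.2, 178.8] [0.64   0.1803 0.011 ]
side tall_bottle 0.85 [297.8, 176.1] [0.6387 0.1818 0.011 ]
```

View pics/w7.png

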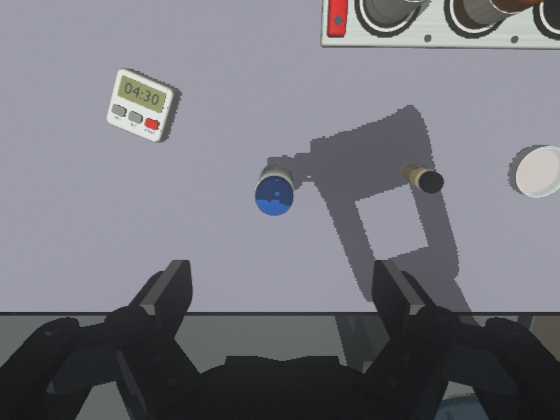

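The blue cap at (275,196) and black cap at (432,182) both match predictions, so the blue vial is at (0.4495,0.292) and the small vial at (0.458,0.136). I descend on the blue vial.

>>> step_arm([
  {"x": -0.001, "y": -0.005, "z": 0.02, "yaw": 0, "grip": -1},
  {"x": 0, "y": 0, "z": 0.03, "yaw": 0, "grip": -1},
  {"x": 0, "y": 0, "z": 0.03, "yaw": 0, "grip": -1},
  {"x": 0, "y": 0, "z": 0.03, "yaw": 0, "grip": -1},
  {"x": 0, "y": 0, "z": 0, "yaw": 0, "grip": -1},
])

```text
time: 23.62
ee_pos: [0.4471, 0.2922, 0.11]
orientation: [[1.0, 0.002, -0.005], [0.002, -1.0, -0.002], [-0.005, 0.002, -1.0]]
contact_force: [-0.1, 0.2, 0.3]
grip_width: 0.997
gripper_force: 0.0
```

>>> step_arm([
  {"x": 0, "y": 0, "z": 0.03, "yaw": 0, "grip": -1},
  {"x": 0, "y": 0, "z": 0.03, "yaw": 0, "grip": -1},
  {"x": 0, "y": 0, "z": 0.015, "yaw": 0, "grip": -1},
  {"x": 0, "y": 0, "z": 0, "yaw": 0, "grip": -1},
  {"x": 0, "y": 0, "z": 0, "yaw": 0, "grip": -1},
])

```text
time: 24.25
ee_pos: [0.4502, 0.2934, 0.0387]
orientation: [[1.0, 0.002, 0.002], [0.002, -1.0, 0.001], [0.002, -0.001, -1.0]]
contact_force: [-0.3, -0.8, -0.3]
grip_width: 1.003
gripper_force: 0.0
```

>>> step_arm([
  {"x": 0, "y": 0, "z": 0, "yaw": 0, "grip": -0.3},
  {"x": 0, "y": 0, "z": 0, "yaw": 0, "grip": 0},
  {"x": 0, "y": 0, "z": 0, "yaw": 0, "grip": 0.2},
  {"x": 0, "y": 0, "z": 0, "yaw": 0, "grip": 1},
  {"x": 0, "y": 0, "z": 0, "yaw": 0, "grip": 1},
])

```text
time: 24.88
ee_pos: [0.4495, 0.2931, 0.0379]
orientation: [[1.0, 0.002, 0.001], [0.002, -1.0, 0.0], [0.001, -0.0, -1.0]]
contact_force: [-0.3, -0.8, 5.8]
grip_width: 0.45
gripper_force: 59.6
```

>>> step_arm([
  {"x": 0, "y": 0, "z": -0.01, "yaw": 0, "grip": 1},
  {"x": 0, "y": 0, "z": -0.03, "yaw": 0, "grip": 1},
  {"x": 0, "y": 0, "z": -0.035, "yaw": 0, "grip": 1},
  {"x": 0, "y": 0, "z": -0.035, "yaw": 0, "grip": 1},
  {"x": 0, "y": 0.03, "z": 0, "yaw": 0, "grip": 1},
])

```text
time: 25.5
ee_pos: [0.4513, 0.2644, 0.1512]
orientation: [[1.0, 0.004, 0.007], [0.004, -1.0, 0.003], [0.007, -0.002, -1.0]]
contact_force: [-0.4, -0.3, -0.8]
grip_width: 0.455
gripper_force: 60.3
```

>>> step_arm([
  {"x": 0.01, "y": 0.04, "z": 0, "yaw": 0, "grip": 1},
  {"x": 0.01, "y": 0.05, "z": 0, "yaw": 0, "grip": 1},
  {"x": 0.015, "y": 0.05, "z": 0, "yaw": 0, "grip": 1},
  {"x": 0.02, "y": 0.045, "z": 0, "yaw": 0, "grip": 1},
  {"x": 0.02, "y": 0.04, "z": 0, "yaw": 0, "grip": 1},
])

```text
time: 26.12
ee_pos: [0.5249, 0.0363, 0.1477]
orientation: [[1.0, 0.001, 0.0], [0.001, -1.0, 0.0], [0.0, -0.0, -1.0]]
contact_force: [0.6, -0.7, -0.8]
grip_width: 0.461
gripper_force: 60.3
```

>>> step_arm([
  {"x": 0.02, "y": 0.04, "z": 0, "yaw": 0, "grip": 1},
  {"x": 0.03, "y": 0, "z": 0, "yaw": 0, "grip": 1},
  {"x": 0.03, "y": 0, "z": 0, "yaw": 0, "grip": 1},
  {"x": 0.02, "y": 0, "z": 0, "yaw": 0, "grip": 1},
  {"x": 0, "y": 0, "z": 0, "yaw": 0, "grip": 1},
])

```text
time: 26.75
ee_pos: [0.6252, -0.0019, 0.1473]
orientation: [[1.0, 0.002, 0.0], [0.002, -1.0, -0.0], [0.0, 0.0, -1.0]]
contact_force: [-0.8, 0.9, -0.8]
grip_width: 0.451
gripper_force: 60.4
```

>>> step_arm([
  {"x": 0.007, "y": -0.002, "z": 0, "yaw": 0, "grip": 1},
  {"x": 0, "y": 0, "z": 0.025, "yaw": 0, "grip": 1},
  {"x": 0, "y": 0, "z": 0.03, "yaw": 0, "grip": 1},
  {"x": 0, "y": 0, "z": 0.025, "yaw": 0, "grip": 1},
  {"x": 0, "y": 0, "z": 0, "yaw": 0, "grip": 1},
])

```text
time: 27.38
ee_pos: [0.6292, 0.0008, 0.0651]
orientation: [[1.0, 0.002, -0.005], [0.002, -1.0, 0.001], [-0.005, -0.001, -1.0]]
contact_force: [-0.1, -0.6, -0.6]
grip_width: 0.451
gripper_force: 60.4
```

```bash
python3 - <<'E'
from h import *
np.set_printoptions(precision=4,suppress=True)
o,f=wf(); cv2.imwrite("pics/w8.png",f["img"]); e=o["ee_pos"];print(o["time"],e)
print(proj(f,(e[0]+.02,e[1],e[2]-.038)),proj(f,(.632+.034,0,.011)),[proj(f,(.632,.034*s,.011)) for s in(-1,1)])
E
```

```text
27.375 [0.6292 0.0008 0.0651]
(np.float64(280.0030303626944), np.float64(206.06160222109656)) (np.float64(281.50105221396296), np.float64(173.4849878710473)) [(np.float64(331.84628043791525), np.float64(223.37881719244186)), (np.float64(230.891647612954), np.float64(223.03039560736846))]
```

View pics/w8.png

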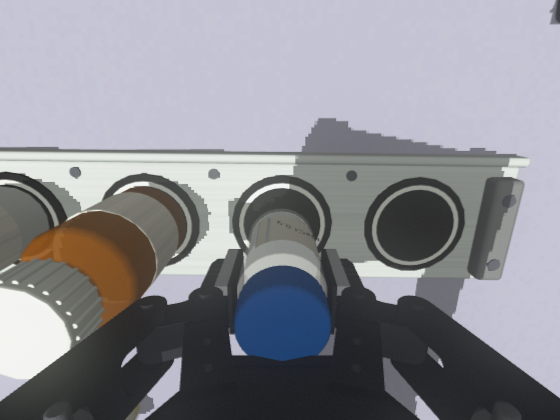

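The blue vial is over disc_c, which spans columns 233–331; its base is near column 281, centred in y. Lowering it.

>>> step_arm([
  {"x": 0, "y": 0, "z": 0.007, "yaw": 0, "grip": 1},
  {"x": 0, "y": 0, "z": 0.004, "yaw": 0, "grip": 1},
  {"x": 0, "y": 0, "z": 0.002, "yaw": 0, "grip": 1},
  {"x": 0, "y": 0, "z": 0, "yaw": 0, "grip": 1},
  {"x": 0, "y": 0, "z": 0, "yaw": 0, "grip": 1},
])

```text
time: 28.05
ee_pos: [0.6318, 0.0002, 0.0545]
orientation: [[1.0, 0.002, 0.0], [0.002, -1.0, -0.0], [0.0, 0.0, -1.0]]
contact_force: [-0.4, -0.7, 0.5]
grip_width: 0.456
gripper_force: 60.4
```

>>> step_arm([
  {"x": 0, "y": 0, "z": 0.003, "yaw": 0, "grip": 1},
  {"x": 0, "y": 0, "z": 0.001, "yaw": 0, "grip": 1},
  {"x": 0, "y": 0, "z": 0.001, "yaw": 0, "grip": 1},
  {"x": 0, "y": 0, "z": 0, "yaw": 0, "grip": 1},
  {"x": 0, "y": 0, "z": 0, "yaw": 0, "grip": 1},
])

```text
time: 28.68
ee_pos: [0.6316, 0.0002, 0.0493]
orientation: [[1.0, 0.002, 0.0], [0.002, -1.0, 0.0], [0.0, -0.0, -1.0]]
contact_force: [-0.1, -0.4, -1.7]
grip_width: 0.453
gripper_force: 60.4
```

>>> step_arm([
  {"x": 0, "y": 0, "z": 0.001, "yaw": 0, "grip": 1},
  {"x": 0, "y": 0, "z": 0, "yaw": 0, "grip": 1},
  {"x": 0, "y": 0, "z": 0, "yaw": 0, "grip": 1},
  {"x": 0, "y": 0, "z": 0, "yaw": 0, "grip": 1},
  {"x": 0, "y": 0, "z": 0, "yaw": 0, "grip": 1},
])

```text
time: 29.3
ee_pos: [0.6319, 0.0002, 0.049]
orientation: [[1.0, 0.002, 0.001], [0.002, -1.0, -0.0], [0.001, 0.0, -1.0]]
contact_force: [-1.3, 0.7, 5.0]
grip_width: 0.455
gripper_force: 60.8
```

>>> step_arm([
  {"x": 0, "y": 0, "z": 0, "yaw": 0, "grip": -0.2},
  {"x": 0, "y": 0, "z": 0, "yaw": 0, "grip": -0.4},
  {"x": 0, "y": 0, "z": -0.02, "yaw": 0, "grip": -0.4},
  {"x": 0, "y": 0, "z": -0.04, "yaw": 0, "grip": -0.4},
  {"x": 0, "y": 0, "z": -0.05, "yaw": 0, "grip": -0.4},
])

```text
time: 29.92
ee_pos: [0.631, 0.0003, 0.1597]
orientation: [[1.0, 0.002, -0.001], [0.002, -1.0, 0.0], [-0.001, -0.0, -1.0]]
contact_force: [0.5, -0.2, -0.3]
grip_width: 0.704
gripper_force: 0.0
```

>>> step_arm([
  {"x": 0, "y": 0, "z": -0.05, "yaw": 0, "grip": -0.6},
  {"x": -0.03, "y": -0.01, "z": 0, "yaw": 0, "grip": -0.6},
  {"x": -0.05, "y": -0.035, "z": 0, "yaw": 0, "grip": -0.6},
  {"x": -0.05, "y": -0.045, "z": 0, "yaw": 0, "grip": -0.6},
  {"x": -0.044, "y": -0.046, "z": 0, "yaw": 0, "grip": -0.6},
])

```text
time: 30.55
ee_pos: [0.4605, 0.1327, 0.2097]
orientation: [[1.0, 0.001, 0.002], [0.001, -1.0, 0.0], [0.002, -0.0, -1.0]]
contact_force: [0.2, 0.8, 0.4]
grip_width: 0.8
gripper_force: 0.0
```

>>> step_arm([
  {"x": 0, "y": 0, "z": 0, "yaw": 0, "grip": -0.6},
  {"x": 0, "y": 0, "z": 0.03, "yaw": 0, "grip": -0.6},
  {"x": 0, "y": 0, "z": 0.03, "yaw": 0, "grip": -0.6},
  {"x": 0, "y": 0, "z": 0, "yaw": 0, "grip": -0.6},
  {"x": 0, "y": 0, "z": 0, "yaw": 0, "grip": -0.6},
])

```text
time: 31.18
ee_pos: [0.4629, 0.1316, 0.1498]
orientation: [[1.0, 0.001, 0.002], [0.001, -1.0, -0.0], [0.002, 0.0, -1.0]]
contact_force: [0.1, 0.2, -1.6]
grip_width: 0.798
gripper_force: 0.0
```

```bash
python3 - <<'E'
from h import *
np.set_printoptions(precision=4,suppress=True)
o,f=wf(); cv2.imwrite("pics/w9.png",f["img"]); print(o["time"],o["ee_pos"])
for m in mark_of("wrist","small_vial")[:2]: print(m["score"],m["at"],atz(f,*m["at"],0))
print(proj(f,(.458,.136,.063)),proj(f,(.458,.136,0)))
E
```

```text
31.175 [0.4629 0.1316 0.1498]
0.85 [279.2, 200.2] [0.4547 0.133  0.    ]
(np.float64(274.65218799012655), np.float64(218.39197077405427)) (np.float64(276.11766993433577), np.float64(196.94010581326128))
```

View pics/w9.png

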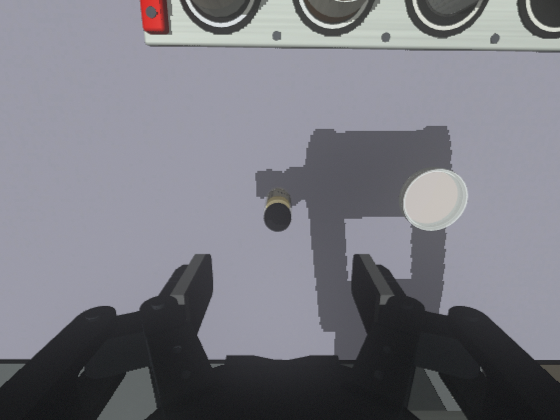

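The black cap is at (278,217), so the small vial is at about (0.458,0.134). Descending.

>>> step_arm([
  {"x": -0.005, "y": -0.002, "z": 0.02, "yaw": 0, "grip": -0.6},
  {"x": 0, "y": 0, "z": 0.03, "yaw": 0, "grip": -0.6},
  {"x": 0, "y": 0, "z": 0.03, "yaw": 0, "grip": -0.6},
  {"x": 0, "y": 0, "z": 0, "yaw": 0, "grip": -0.6},
  {"x": 0, "y": 0, "z": 0, "yaw": 0, "grip": -0.6},
])

```text
time: 31.9
ee_pos: [0.4579, 0.1339, 0.0698]
orientation: [[1.0, 0.002, 0.002], [0.002, -1.0, 0.0], [0.002, -0.0, -1.0]]
contact_force: [0.4, 1.3, 0.9]
grip_width: 0.8
gripper_force: 0.0
```

>>> step_arm([
  {"x": 0, "y": 0, "z": 0.03, "yaw": 0, "grip": -0.3},
  {"x": 0, "y": 0, "z": 0.01, "yaw": 0, "grip": 0},
  {"x": 0, "y": 0, "z": 0, "yaw": 0, "grip": 0},
  {"x": 0, "y": 0, "z": 0, "yaw": 0, "grip": 0},
  {"x": 0, "y": 0, "z": 0, "yaw": 0, "grip": 0},
])

```text
time: 32.52
ee_pos: [0.4575, 0.1339, 0.0292]
orientation: [[1.0, 0.002, 0.002], [0.002, -1.0, 0.0], [0.002, -0.0, -1.0]]
contact_force: [-0.0, 0.5, 0.8]
grip_width: 0.501
gripper_force: 0.0
```

>>> step_arm([
  {"x": 0, "y": 0, "z": 0, "yaw": 0, "grip": 0.2},
  {"x": 0, "y": 0, "z": 0, "yaw": 0, "grip": 0.35},
  {"x": 0, "y": 0, "z": 0, "yaw": 0, "grip": 0.5},
  {"x": 0, "y": 0, "z": 0, "yaw": 0, "grip": 1},
  {"x": 0, "y": 0, "z": 0, "yaw": 0, "grip": 1},
])

```text
time: 33.15
ee_pos: [0.4568, 0.1339, 0.0285]
orientation: [[1.0, 0.002, 0.0], [0.002, -1.0, 0.0], [0.0, -0.0, -1.0]]
contact_force: [-0.6, 0.6, 4.2]
grip_width: 0.264
gripper_force: 58.5
```

>>> step_arm([
  {"x": 0, "y": 0, "z": -0.01, "yaw": 0, "grip": 1},
  {"x": 0, "y": 0, "z": -0.03, "yaw": 0, "grip": 1},
  {"x": 0, "y": 0, "z": -0.04, "yaw": 0, "grip": 1},
  {"x": 0, "y": 0.03, "z": 0, "yaw": 0, "grip": 1},
  {"x": 0, "y": 0.04, "z": 0, "yaw": 0, "grip": 1},
])

```text
time: 33.78
ee_pos: [0.4573, 0.0636, 0.1094]
orientation: [[1.0, 0.004, 0.002], [0.004, -1.0, -0.0], [0.002, 0.0, -1.0]]
contact_force: [-0.3, -0.3, -0.8]
grip_width: 0.262
gripper_force: 58.8
```

>>> step_arm([
  {"x": 0, "y": 0.045, "z": 0, "yaw": 0, "grip": 1},
  {"x": 0.01, "y": 0.045, "z": 0, "yaw": 0, "grip": 1},
  {"x": 0.02, "y": 0.04, "z": 0, "yaw": 0, "grip": 1},
  {"x": 0.03, "y": 0.025, "z": 0, "yaw": 0, "grip": 1},
  {"x": 0.03, "y": 0, "z": 0, "yaw": 0, "grip": 1},
])

```text
time: 34.4
ee_pos: [0.548, -0.0933, 0.1088]
orientation: [[1.0, -0.001, 0.001], [-0.001, -1.0, -0.001], [0.001, 0.001, -1.0]]
contact_force: [0.3, -0.1, -0.5]
grip_width: 0.263
gripper_force: 58.8
```

>>> step_arm([
  {"x": 0.03, "y": 0, "z": 0, "yaw": 0, "grip": 1},
  {"x": 0.03, "y": 0, "z": 0, "yaw": 0, "grip": 1},
  {"x": 0.02, "y": 0, "z": 0, "yaw": 0, "grip": 1},
  {"x": 0, "y": 0, "z": 0, "yaw": 0, "grip": 1},
  {"x": 0, "y": 0, "z": 0, "yaw": 0, "grip": 1},
])

```text
time: 35.02
ee_pos: [0.6262, -0.0907, 0.108]
orientation: [[1.0, 0.002, -0.001], [0.002, -1.0, 0.0], [-0.001, -0.0, -1.0]]
contact_force: [-0.8, 0.6, 0.3]
grip_width: 0.264
gripper_force: 58.8
```

>>> step_arm([
  {"x": 0.005, "y": -0.001, "z": 0.01, "yaw": 0, "grip": 1},
  {"x": 0, "y": 0, "z": 0.025, "yaw": 0, "grip": 1},
  {"x": 0, "y": 0, "z": 0.02, "yaw": 0, "grip": 1},
  {"x": 0, "y": 0, "z": 0, "yaw": 0, "grip": 1},
  {"x": 0, "y": 0, "z": 0, "yaw": 0, "grip": 1},
])

```text
time: 35.65
ee_pos: [0.6324, -0.0899, 0.0536]
orientation: [[1.0, 0.002, 0.0], [0.002, -1.0, -0.0], [0.0, 0.0, -1.0]]
contact_force: [0.2, 0.5, -0.7]
grip_width: 0.266
gripper_force: 58.8
```

```bash
python3 - <<'E'
from h import *
np.set_printoptions(precision=4,suppress=True)
o,f=wf(); cv2.imwrite("pics/w10.png",f["img"]); e=o["ee_pos"];print(o["time"],e)
print(proj(f,(e[0]+.012,e[1],e[2]-.0285)),proj(f,(.631+.034,-.0895,.011)),[proj(f,(.631,-.0895+.034*s,.011)) for s in(-1,1)])
E
```

```text
35.65 [ 0.6324 -0.0899  0.0536]
(np.float64(279.8142134052562), np.float64(224.18045933284918)) (np.float64(279.29438436292145), np.float64(184.295503497561)) [(np.float64(332.19848307105445), np.float64(236.09292495941392)), (np.float64(226.3422752377705), np.float64(235.79323564286057))]
```

View pics/w10.png

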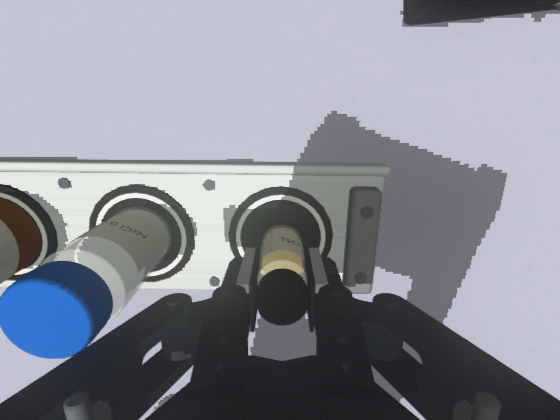

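The small vial is over disc_d, which spans columns 229–332 with its far edge at row 187; the vial is near column 281. It's centred, so I lower it.

>>> step_arm([
  {"x": -0.001, "y": 0, "z": 0.006, "yaw": 0, "grip": 1},
  {"x": 0, "y": 0, "z": 0.004, "yaw": 0, "grip": 1},
  {"x": 0, "y": 0, "z": 0.002, "yaw": 0, "grip": 1},
  {"x": 0, "y": 0, "z": 0.001, "yaw": 0, "grip": 1},
  {"x": 0, "y": 0, "z": 0, "yaw": 0, "grip": 1},
])

```text
time: 36.33
ee_pos: [0.6311, -0.0898, 0.0403]
orientation: [[1.0, 0.002, -0.0], [0.002, -1.0, 0.0], [-0.0, -0.0, -1.0]]
contact_force: [0.1, 0.2, 0.3]
grip_width: 0.266
gripper_force: 58.8
```

>>> step_arm([
  {"x": 0, "y": 0, "z": 0.001, "yaw": 0, "grip": 1},
  {"x": 0, "y": 0, "z": 0, "yaw": 0, "grip": 1},
  {"x": 0, "y": 0, "z": 0, "yaw": 0, "grip": 1},
  {"x": 0, "y": 0, "z": 0, "yaw": 0, "grip": 1},
  {"x": 0, "y": 0, "z": 0, "yaw": 0, "grip": 1},
])

```text
time: 36.95
ee_pos: [0.6314, -0.0899, 0.0396]
orientation: [[1.0, 0.002, 0.001], [0.002, -1.0, -0.0], [0.001, 0.0, -1.0]]
contact_force: [-0.7, 0.7, 2.8]
grip_width: 0.265
gripper_force: 58.9
```

In contact. I release it and retreat up and back.

>>> step_arm([
  {"x": 0, "y": 0, "z": 0, "yaw": 0, "grip": 0.3},
  {"x": 0, "y": 0, "z": 0, "yaw": 0, "grip": 0},
  {"x": 0, "y": 0, "z": 0, "yaw": 0, "grip": -0.2},
  {"x": 0, "y": 0, "z": -0.02, "yaw": 0, "grip": -0.2},
  {"x": 0, "y": 0, "z": -0.04, "yaw": 0, "grip": -0.2},
])

```text
time: 37.58
ee_pos: [0.6298, -0.0894, 0.0991]
orientation: [[1.0, 0.002, -0.003], [0.002, -1.0, 0.001], [-0.003, -0.001, -1.0]]
contact_force: [0.3, -0.1, 0.3]
grip_width: 0.594
gripper_force: 0.0
```

>>> step_arm([
  {"x": 0, "y": 0, "z": -0.05, "yaw": 0, "grip": -0.2},
  {"x": 0, "y": 0, "z": -0.05, "yaw": 0, "grip": -0.2},
  {"x": -0.05, "y": 0.04, "z": 0, "yaw": 0, "grip": -0.2},
  {"x": -0.05, "y": 0.05, "z": 0, "yaw": 0, "grip": -0.2},
  {"x": -0.05, "y": 0.05, "z": 0, "yaw": 0, "grip": -0.2},
])

```text
time: 38.2
ee_pos: [0.4932, -0.2185, 0.2012]
orientation: [[1.0, 0.003, 0.002], [0.003, -1.0, -0.002], [0.002, 0.002, -1.0]]
contact_force: [0.3, -0.4, -0.3]
grip_width: 0.601
gripper_force: 0.0
```

>>> step_arm([
  {"x": -0.03, "y": 0.05, "z": 0, "yaw": 0, "grip": -0.2},
  {"x": 0, "y": 0.03, "z": 0, "yaw": 0, "grip": -0.2},
  {"x": 0, "y": 0, "z": 0, "yaw": 0, "grip": -0.2},
  {"x": 0, "y": 0, "z": 0, "yaw": 0, "grip": -0.2},
  {"x": 0, "y": 0, "z": 0, "yaw": 0, "grip": -0.2},
])

```text
time: 38.83
ee_pos: [0.4646, -0.2964, 0.1996]
orientation: [[1.0, 0.003, 0.0], [0.003, -1.0, 0.0], [0.0, -0.0, -1.0]]
contact_force: [-0.1, 0.8, 0.3]
grip_width: 0.603
gripper_force: 0.0
```

```bash
python3 - <<'E'
from h import *
np.set_printoptions(precision=4,suppress=True)
g=grab_frame("top"); t=grab_frame("side")
for n,p in dict(tall_bottle=(.633,.18,.145),amber_bottle=(.632,.090,.121),blue_cap_vial=(.6315,0,.097),small_vial=(.631,-.0895,.074),petri_dish=(.459,-.01,.016)).items():
    print(n,np.array(proj(g,p)).round(),np.array(proj(t,p)).round())
cv2.imwrite("pics/c11.png",np.hstack([cv2.resize(g["img"][130:300,160:360],(400,340)),cv2.resize(t["img"][100:270,200:400],(400,340))]))
E
```

```text
tall_bottle [197. 171.] [298. 130.]
amber_bottle [243. 174.] [305. 156.]
blue_cap_vial [288. 177.] [312. 186.]
small_vial [330. 180.] [321. 220.]
petri_dish [291. 260.] [235. 225.]
```

View pics/c11.png

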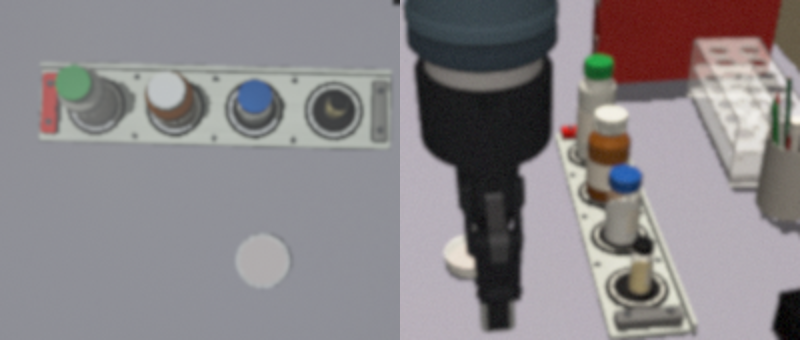

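All four stand upright and centred in order of height from the red stop. The caps in the top view, at (197,172), (243,175) and (288,178), match predictions, and the dish is unmoved at (291,260).

```bash
python3 -c "
from plant import *
print(job_done())"
```

```text
the job is handed in; nothing more can be done
None
```

I handed the job in at about 39 s: tall bottle, amber bottle, blue-cap vial and small vial stand upright and centred on discs a to d from the red stop, and the petri dish is unmoved.

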